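Open the sprung plate holder to its mark and hold it for loading

TASK

A freshly varnished printing plate is about to be laid in the sprung plate holder: swing the cam lever at the tube's mouth fully open to free the telescoping rod, then draw the rod out by its pull knob, against its spring, until the ring mark on it stands at the tube's mouth. Finish while still holding it there by hand, with the lever left open, so that a colleague can lay the plate in; leave the plate, tin, brush and screwdriver where they are.

Things in the scene. Friction and masses are not known exactly. Their poses are not given: they have to be found in the camera images.
- holder: Sprung plate holder fixed to the table: beech board 96 x 228 mm (own x by y), top 22 mm up; on it a level aluminium tube (26 mm dia.) along y with a black collar (38 mm dia., 36 mm long) at its +y end; upright beech ledge, 120 mm wide, 96 mm tall, at y -158 to -176 mm. Origin on the table under the tube's axis, 10 mm outward (+y) of the tube's mouth; z up; the rod draws out along +y
- tube_mouth (a point): Centre of the tube's open end (outer, +y face of the black collar) on the rod's axis, 58 mm above the table; axes as the holder's
- lever_pin (a point): Upright hinge pin of the cam lever, 30 mm to the holder's +x side of the tube's axis, 20 mm back from the tube's mouth, 58 mm above the table
- lever_grip (a point): Point in the lever's black handle, 65 mm from the pin, 58 mm above the table. Handle: straight bar 10 mm thick, 16 mm high, reaching 88 mm from the pin, swinging level. Own x points from pin to tip, z up. Locked, it slants back along the tube, away from the knob, with over 40 mm free between it and the tube here; nothing stands beside or above it
- cam_lever (a joint): Cam lever angle, rad: near 0 locked (rod clamped), 1.65 at the stop, fully open, standing out sideways from the tube; it swings towards the holder's +x side (counter-clockwise from above). The rod is wholly free above about 0.8. The lever stays where it is left and takes up to about 6 N at the handle
- rod_mark (a point): Ring mark, a dark band 5 mm wide round the rod, centre on its axis; inside the tube (70 mm deep with the rod home) until drawn out. The rod starts clamped 0 to 25 mm out; once freed, its spring draws it home. The spring pulls in with 5.4 N at home, 9.6 N at the mark, plus 1 N of friction and 15 N per m/s of drag; end stop 20 mm past the mark
- draw_rod: Telescoping rod with all it carries, on its axis 58 mm above the table, outward: 16 mm steel rod; beech jaw 120 mm wide, 18 mm thick, 48 to 96 mm above the table; bare steel neck, 12 mm dia., 34 mm long; black pull knob, 32 mm dia., 23 mm long. Origin at mid-neck, 87 mm outward of the mouth when home, jaw and knob 17 mm either side; axes as the holder's. Neck and knob hang free
- print_plate: Relief printing plate, ply 260 x 160 x 4 mm with glued card shapes, lying on the table; leave alone. Origin under its centre
- varnish_tin: Closed varnish tin, 100 mm diameter, 118 mm high, standing; leave alone. Origin under its centre
- screwdriver: Stubby screwdriver about 110 mm long, lying on the table on the lever's side of the holder; leave alone
- brush: Varnish brush about 180 mm long lying on the robot's side of the holder; leave alone

How it is judged (in metres and radians):
On the way, in this order (a step that is already met when the one before it is completed fails the run):
1. the cam lever is swung open while the rod is still in (value of joint cam_lever above 1.3 rad and y of rod_mark in the frame of tube_mouth below -0.03 m), for 0.1 s.
2. the rod is drawn out to its mark by the fingers (y of rod_mark in the frame of tube_mouth between -0.006 and 0.006 m and contact force between the fingers and draw_rod above 3 N), for 0.3 s.
At the end, for the whole second after the job is handed in: The robot's fingers hold the rod still (under 10 mm/s, finger contact over 3 N on the knob, neck or jaw) with its ring mark within 6 mm of the tube's mouth, against the spring, and the cam lever stands open (over 1.3 rad), so nothing but the hand keeps the rod out (all of step 2 and linear speed of draw_rod below 0.01 m/s and value of joint cam_lever above 1.3 rad); the arm keeps its last pose, push and grip.
It fails at once if the printing plate is disturbed (moved over 20 mm) (distance of print_plate from where it was at the start of the episode above 0.02 m).
It fails at once if the varnish tin is disturbed (moved over 20 mm or tipped) (distance of varnish_tin from where it was at the start of the episode above 0.02 m or angle between varnish_tin's own z axis and vertical above 0.3 rad).
It fails at once if the screwdriver is disturbed (moved over 20 mm) (distance of screwdriver from where it was at the start of the episode above 0.02 m).
It fails at once if the brush is disturbed (moved over 20 mm) (distance of brush from where it was at the start of the episode above 0.02 m).
It also fails if it takes over 45 s, if anything falls off the work surface, if the arm or the gripper's body presses on something with over 40 N, if the wrist force passes 120 N, or if a joint passes its speed limit or range.

ROBOT

A 7-joint arm with a two-finger parallel gripper is mounted at the origin on the work surface. World frame = base frame: x ahead of the robot, y to its left, z up, the work surface at z = 0. Lengths are in mm, angles in rad, forces in N, time in s.
With the tool pointing down it reaches from about 400 to 900 mm from the base axis. Payload 5.6 kg.
Tool frame: the origin (TCP) lies at the very end of the fingers, on their centre line; the grasp point (between the pads) lies 19 mm behind it (robot.hold_point_z is the distance from the TCP to the grasp point, in mm); z points along the fingers, x is the direction in which the jaws open and shut, and the axes are right-handed (so a half turn about z gives the same grasp; the last joint's range is limited). The gripper opens to 92 mm and grips with 3 to 60 N. Pads are 20 mm wide; open, the fingers measure 128 mm over their backs; the gripper's body (75 mm by 189 mm) begins 69 mm behind the grasp point.
Start: joints at [1.192, 0.468, -0.012, 1.603, 0.006, 1.071, -0.056], TCP at [214.15, -613.717, 214.592] pointing down, gripper open.
Joint ranges: [-2.53, 2.53], [-0.31, 2.02], [-1.57, 1.55], [0.28, 2.44], [-1.29, 4.43], [0.15, 1.84], [-2.92, 2.92]. Speed limits (rad/s): [2.57, 2.57, 3.14, 3.14, 3.14, 3.14, 3.14].

INTERFACE

Orientations are given as [roll, pitch, yaw] about the fixed x, y, z axes, in that order (R = Rz(yaw) Ry(pitch) Rx(roll)).
In Python, from station import robot gives the robot as it stands.
- The arm moves only by the tool jog_arm, never from a script. Its argument "series" is a list of rows, each a list of 5 numbers: the shift along the tool's x, y, z in mm, then the turn about the tool's z in degrees, then the closure in counts, from 0 (fully open) to 255 (shut). A call has 1 to 20 rows; each row shifts and turns the commanded pose from where the row before left it, along the tool's axes as they then stand; what a row does not reach is not made up. A row lasts 1/12 s, in which the tool goes at most 41.7 mm and 7.16 degrees, less where a joint would pass 70% of its speed; a pose out of reach is approached as far as the arm can. A call with a gripper value outside its range is refused whole. The fingers move at their own pace and stop on an object; the grip force is fixed at half the most. Time passes only in rows, so rows that do not move let the fingers close. It gives the time, the measured TCP pose, the force and the opening at its end, in the units of the state.
- robot.observe(): the state, without advancing time (a new reading comes with each control period).
- robot.get_image(name): name is "side" or "top" or "wrist"; returns (picture, depth): 480x640x3 uint8, red, green, blue; 480x640 float32, mm along the optical axis (not along the pixel's ray), 0 where there is no reading.
- robot.camera_model(name): a dict with "mtx" (3x3 intrinsics, pixels), "R" (3x3) and "t" (3): a world point X has camera coordinates R X + t. Camera axes: x right, y down, z forward; pixel columns grow to the right and rows downward; lengths in mm; the calibration is good to about 2 mm. A picture is of the moment at which its call begins: read the wrist's pose just before it. camera_model takes no time and is no camera call; for the wrist camera it gives the pose at the moment of the call.
- robot.finish_job(): hands the job in, once; it reports no verdict.
The state is a dict: "t": time; "joint_pos": joint angles; "joint_vel": joint speeds; "effort": joint torques, N m; "eef_pos": TCP position; "tcp_rot": TCP orientation; "contact_force": force on the tool from outside, world axes, zero at the start; "torque": the same for the moment, N m; "finger_gap": finger opening in mm.
Only numpy, scipy, OpenCV 4.12 (cv2) and the standard library are available. Lean on these libraries where they do the work, as an engineer would, in place of code of your own. Each camera call takes 0.05 s, during which the arm holds its last target. There are 200 camera calls.

## Working session

There is one attempt and no reset: what is moved stays moved. The work goes in short steps, Python scripts to look and compute and a tool call to move; the robot and the scene stay as the last step left them, time stands still between calls to the robot, and variables do not carry over. Pictures are saved under pics/ and viewed, about 8 in all and at most 12, crops included, and the job is handed in when it is done.

Besides the shell and the picture viewer there is one more tool, called after "Emit:" in YAML: its name, and indented under it one key for each argument. jog_arm: Moves the arm, as the interface text tells. Its arguments: {"type":"object","properties":{"series":{"type":"array"}},"required":["series"]}

```bash
ls; mkdir -p pics; python3 - <<'E'
from station import robot
import cv2, numpy as np
print(robot.observe())
for n in ("top","side"):
    p,d=robot.get_image(n); cv2.imwrite(f"pics/{n}0.png",p[:,:,::-1]); np.savez(f"pics/{n}0.npz",p=p,d=d,**robot.camera_model(n))
    m=robot.camera_model(n); print(n,m)
E
```

```text
pics
{'t': 0.0, 'joint_pos': array([ 1.19201698,  0.46841285, -0.01157651,  1.60362172,  0.0060264 ,
        1.07137072, -0.05628428]), 'joint_vel': array([ 1.62176861e-03, -6.85222222e-04, -2.36570289e-04,  7.22080426e-05,
        3.06329852e-03,  2.78033173e-04,  1.36165745e-03]), 'effort': array([ 7.68646510e-05, -5.20574749e+01, -1.24003159e-02, -2.43751216e+01,
       -5.65403514e-02,  1.72249525e-02,  1.51968884e-04]), 'eef_pos': array([ 213.89881076, -613.18480791,  213.61798009]), 'tcp_rot': array([ 3.14143390e+00,  1.77202609e-03, -1.23507620e+00]), 'contact_force': array([-0.23943172, -0.37197709,  0.52590211]), 'torque': array([-0.00687635, -0.04665192, -0.03588879]), 'finger_gap': 92.05320818714097}
top {'mtx': array([[521.3185577 ,   0.        , 323.75021006],
       [  0.        , 521.3185577 , 240.18125856],
       [  0.        ,   0.        ,   1.        ]]), 'R': array([[-0.00102117, -0.99996993, -0.00768686],
       [-0.9906274 ,  0.0020615 , -0.1365764 ],
       [ 0.13658814,  0.00747535, -0.99059972]]), 't': array([ -41.9315716 ,  555.31708774, 1151.81024622])}
side {'mtx': array([[452.60796701,   0.        , 330.63688982],
       [  0.        , 452.60796701, 244.20404562],
       [  0.        ,   0.        ,   1.        ]]), 'R': array([[-0.99664081, -0.08187281,  0.00198531],
       [-0.0600859 ,  0.71452596, -0.69702391],
       [ 0.05564875, -0.69480177, -0.71704513]]), 't': array([ 552.07163704,  130.92349712, 1134.85507088])}
```

View pics/top0.png

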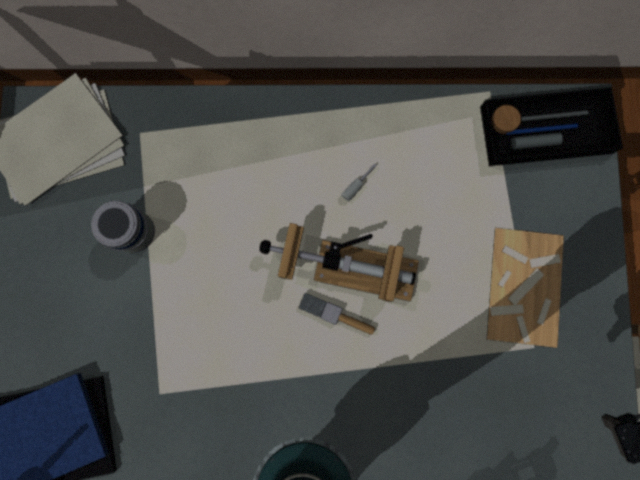

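View pics/side0.png

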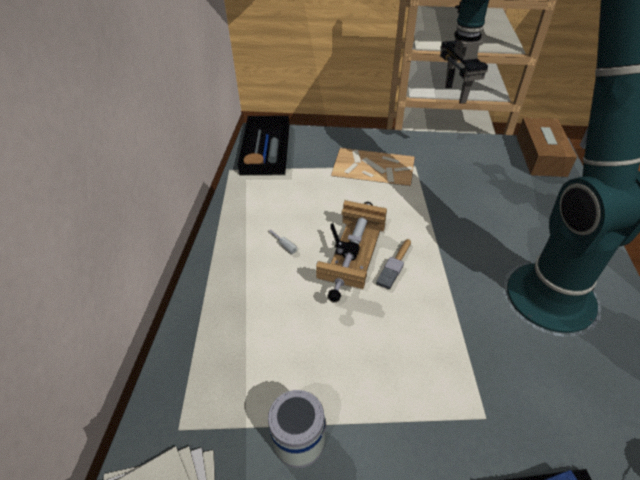

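```bash
cat > h.py <<'E'
import numpy as np, cv2
def ray(m,uv):
    R,t=m["R"],m["t"]; d=R.T@np.linalg.solve(m["mtx"],np.array([uv[0],uv[1],1.])); return -R.T@t,d
def onz(m,uv,z):
    o,d=ray(m,uv); return o+d*(z-o[2])/d[2]
def tri(m1,a,m2,b):
    (o,d),(q,e)=ray(m1,a),ray(m2,b); s=np.linalg.lstsq(np.c_[d,-e],q-o,rcond=None)[0]
    return (o+d*s[0]+q+e*s[1])/2, np.linalg.norm(o+d*s[0]-q-e*s[1])
def proj(m,X):
    c=m["R"]@np.array(X)+m["t"]; c=m["mtx"]@c; return c[:2]/c[2]
def blobs(p,thr,box,amin=20):
    x0,y0,x1,y1=box; g=p[y0:y1,x0:x1].max(axis=2)
    n,l,s,c=cv2.connectedComponentsWithStats((g<thr).astype(np.uint8))
    return [(s[i][:2]+[x0,y0],s[i][2:],c[i]+[x0,y0]) for i in range(1,n) if s[i][4]>=amin]
E
python3 - <<'E'
from h import *
T=np.load("pics/top0.npz");S=np.load("pics/side0.npz")
for b in blobs(T["p"],40,(250,220,430,310)): print("top",b, onz(T,b[2],58))
for b in blobs(S["p"],40,(310,190,400,310)): print("side",b, onz(S,b[2],58))
a=cv2.resize(T["p"][215:315,245:435],None,fx=4,fy=4,interpolation=cv2.INTER_CUBIC)
b=cv2.resize(S["p"][190:310,310:420],None,fx=4,fy=4,interpolation=cv2.INTER_CUBIC)
c=np.zeros((480,800,3),np.uint8);c[:400,:760]=a;cv2.imwrite("pics/c1.png",np.clip(1.6*a[:,:,::-1].astype(float),0,255));cv2.imwrite("pics/c2.png",np.clip(1.3*b[:,:,::-1].astype(float),0,255))
E
```

```text
top (array([323, 235]), array([ 49,  35, 495], dtype=int32), array([338.15757576, 252.7959596 ])) [523.95259251 -75.12104963  58.        ]
top (array([260, 241]), array([ 10,  12, 102], dtype=int32), array([264.79411765, 246.45098039])) [538.57326154  89.23099898  58.        ]
top (array([411, 272]), array([ 5, 12, 35], dtype=int32), array([413.31428571, 277.22857143])) [ 469.0993401  -241.57496788   58.        ]
side (array([331, 225]), array([ 28,  35, 277], dtype=int32), array([345.74729242, 245.75451264])) [521.00006655 -77.20245225  58.        ]
side (array([329, 290]), array([ 11,  11, 101], dtype=int32), array([333.84158416, 295.23762376])) [539.39021481  86.48200673  58.        ][ WARN:0@0.108] global loadsave.cpp:1063 imwrite_ Unsupported depth image for selected encoder is fallbacked to CV_8U.
```

View pics/c1.png

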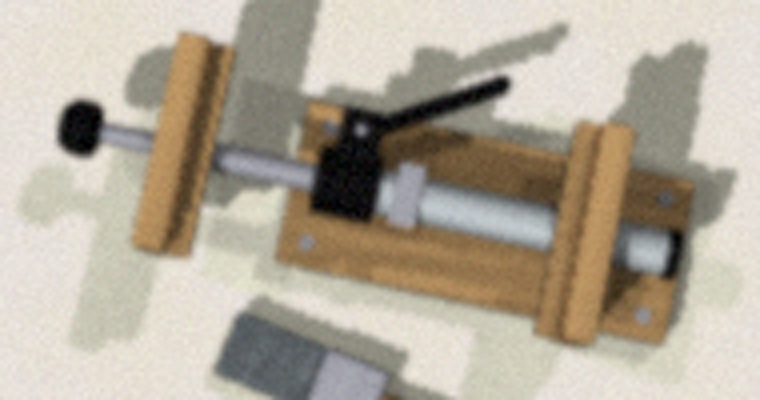

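View pics/c2.png

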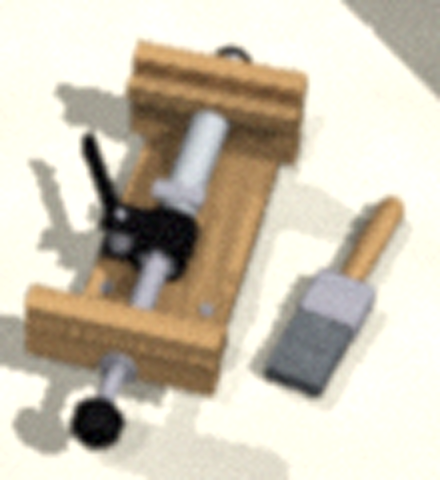

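```bash
python3 - <<'E'
from h import *
T=np.load("pics/top0.npz");S=np.load("pics/side0.npz")
P={}
for n,a,b in (("knob",(264.9,246.8),(334.2,295.4)),("pin",(335.2,247.8),(340,243.5)),("tip",(371,236),(332.5,225))):
    X,e=tri(T,a,S,b); print(n,X.round(1),"gap",round(e,1)," top@58",onz(T,a,58).round(1)," side@58",onz(S,b,58).round(1))
    P[n]=(onz(T,a,58)+onz(S,b,58))[:2]/2
tail=onz(T,(414,278.5),58)[:2]; print("tail",tail)
ax=P["knob"]-tail; ax/=np.linalg.norm(ax); X=np.array([ax[1],-ax[0]])
print("axis",ax,"yaw",np.degrees(np.arctan2(ax[1],ax[0])),"holder x",X)
v=P["pin"]-P["knob"]; print("pin off axis",v@X,"pin y rel knob",v@ax)
l=P["tip"]-P["pin"]; print("lever",np.linalg.norm(l),"ang in holder",np.degrees(np.arctan2(l@ax,l@X)),"world",np.degrees(np.arctan2(l[1],l[0])))
print("screwdriver",[onz(T,q,10).round(0) for q in ((345,197),(377,164),(362,182))],"tin",onz(T,(118,225),118))
for s in range(20,40,10): pass
E
```

```text
knob [538.   88.7  60.2] gap 0.9  top@58 [537.8  89.   58. ]  side@58 [538.5  86.9  58. ]
pin [534.5 -68.4  73.9] gap 2.4  top@58 [535.2 -68.6  58. ]  side@58 [536.4 -84.1  58. ]
tip [ 561.2 -148.7   61.6] gap 0.0  top@58 [ 561.7 -149.    58. ]  side@58 [ 561.5 -152.5   58. ]
tail [ 466.27817573 -243.02490467]
axis [0.21221343 0.97722334] yaw 77.74790365567324 holder x [ 0.97722334 -0.21221343]
pin off axis 32.58848981986772 pin y rel knob -161.0229068937524
lever 78.75655576124998 ang in holder -58.632206538454106 world -70.88430288278087
screwdriver [array([662., -93.,  10.]), array([ 742., -170.,   10.]), array([ 698., -133.,   10.])] tin [577.96038921 397.36643408 118.        ]
```

Emit:
jog_arm:
  series:
    - [-10,-14,0,0,0]
    - [-20,-28,0,0,0]
    - [-22,-31,0,0,0]
    - [-22,-31,0,0,0]
    - [-22,-31,0,0,0]
    - [-22,-31,0,0,0]
    - [-22,-31,0,0,0]
    - [-22,-31,0,0,0]
    - [-22,-31,0,0,0]
    - [-22,-31,0,0,0]
    - [-22,-31,0,0,0]
    - [-22,-31,0,0,0]
    - [-22,-31,0,0,0]
    - [-22,-31,0,0,0]
    - [-22,-31,0,0,0]
    - [-22,-31,0,0,0]
    - [-20,-28,0,0,0]
    - [-8,-8,0,0,0]
    - [0,0,0,0,0]

```text
t: 1.68
eef_pos: [577.9, -95.3, 214.0]
tcp_rot: [-3.141, 0.002, -1.229]
contact_force: [0.1, -0.1, -0.4]
finger_gap: 92.2
```

Emit:
jog_arm:
  series:
    - [0,0,0,-3,100]
    - [0,0,0,-6.5,170]
    - [0,0,0,-6.5,170]
    - [0,0,0,-6.5,170]
    - [0,0,0,-6.5,170]
    - [0,0,0,-6.5,170]
    - [0,0,0,-6.5,170]
    - [0,0,0,-6.5,170]
    - [0,0,0,-6.5,170]
    - [0,0,0,-6.5,170]
    - [0,0,0,-6.5,170]
    - [0,0,0,-6.5,170]
    - [0,0,0,-6.5,170]
    - [0,0,0,-6.5,170]
    - [0,0,0,-1.6,170]
    - [0,0,0,0,170]
    - [0,0,0,0,170]

```text
t: 3.1
eef_pos: [576.0, -101.6, 214.3]
tcp_rot: [3.141, 0.001, 0.316]
contact_force: [-0.1, -0.1, -0.2]
finger_gap: 30.4
```

```bash
python3 - <<'E'
from station import robot
from h import *
o=robot.observe(); print(o["t"],o["eef_pos"],np.degrees(o["tcp_rot"]),o["joint_pos"],o["finger_gap"])
m=robot.camera_model("wrist"); p,d=robot.get_image("wrist"); np.savez("pics/w1.npz",p=p,d=d,**m)
cv2.imwrite("pics/w1.png",np.clip(1.5*p[:,:,::-1].astype(float),0,255).astype(np.uint8))
print(-m["R"].T@m["t"])
for n,X in dict(pin=(534.5,-68.4,74),tip=(561.2,-148.7,58),knob=(538,88.7,58)).items(): print(n,proj(m,X))
E
```

```text
3.1 [ 576.03635735 -101.58733826  214.25178087] [1.79963818e+02 7.61910047e-02 1.81197240e+01] [ 0.56765555  0.43205184 -0.58475099  1.73697578  0.270203    1.05463126
  0.2065333 ] 30.449564443069985
[554.14612236 -34.33344056 384.95917685]
pin [288.20232587 184.28639116]
tip [292.07681945 268.51633893]
knob [348.78050795   1.52083076]
```

View pics/w1.png

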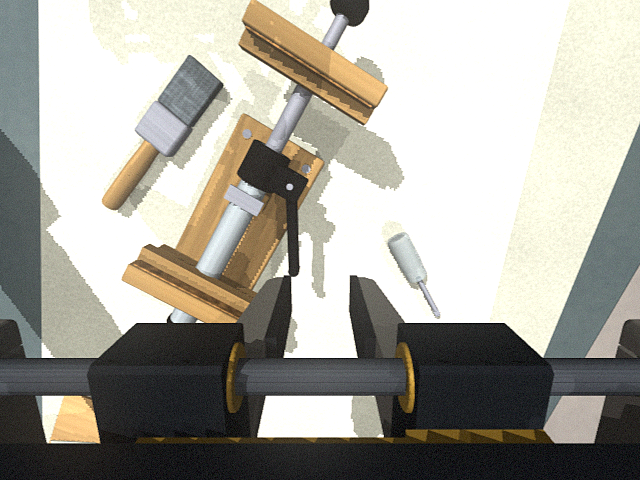

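```bash
python3 - <<'E'
from h import *
T=np.load("pics/top0.npz");S=np.load("pics/side0.npz");W=np.load("pics/w1.npz")
pin,e=tri(T,(335.2,247.8),W,(290,187)); print("pin",pin,e,"w@74",onz(W,(290,187),74))
tip,e=tri(T,(371.3,235.9),W,(294.5,273)); print("tip",tip,e,"w@62",onz(W,(294.5,273),62), onz(T,(371.3,235.9),62))
print("knob",onz(W,(349,7),58),tri(S,(334.2,295.4),W,(349,7)))
# lever bar centre-line at several rows in wrist image, on top face z=66
g=W["p"].max(axis=2)
for r in range(210,270,10):
    c=np.where(g[r,280:305]<60)[0]+280; print(r,c.min(),c.max(),onz(W,((c.min()+c.max())/2,r),66).round(1), W["d"][r,int(c.mean())])
# height from depth
r,c=250,292; u=np.linalg.solve(W["mtx"],[c,r,1])*W["d"][r,c]; print(W["R"].T@(u-W["t"]))
E
```

```text
pin [535.33885113 -69.92013902  63.74627372] 3.3280674351207438 w@74 [536.7207634  -70.19772658  74.        ]
tip [ 563.03096532 -150.00151353   62.6203506 ] 3.7209941401629236 w@62 [ 564.75987428 -151.03124369   62.        ] [ 561.37832051 -149.33333038   62.        ]
knob [539.4876949  85.0089246  58.       ] (array([539.00660676,  85.60307032,  56.28409599]), np.float64(0.8107878529899032))
210 286 297 [543.8 -91.   66. ] 321.72406
220 286 297 [ 546.5 -100.1   66. ] 323.95224
230 285 297 [ 548.9 -109.4   66. ] 326.12802
240 288 297 [ 553.1 -118.3   66. ] 328.22916
250 288 298 [ 556.4 -127.7   66. ] 329.98346
260 289 298 [ 559.8 -137.2   66. ] 332.0648
[ 555.49562009 -128.09679709   65.59162805]
```

Emit:
jog_arm:
  series:
    - [-14,11,0,0,170]
    - [-14,11,0,0,170]
    - [0,0,20,0,170]
    - [0,0,30,0,170]
    - [0,0,30,0,170]
    - [0,0,25,0,170]
    - [0,0,0,0,170]
    - [0,0,0,0,170]

```text
t: 3.82
eef_pos: [556.4, -129.3, 108.9]
tcp_rot: [-3.14, 0.002, 0.319]
contact_force: [0.2, 0.5, 0.6]
finger_gap: 30.4
```

```bash
python3 - <<'E'
from station import robot
from h import *
o=robot.observe(); print(o["t"],o["eef_pos"],np.degrees(o["tcp_rot"]),o["finger_gap"],o["contact_force"])
m=robot.camera_model("wrist"); p,d=robot.get_image("wrist"); np.savez("pics/w2.npz",p=p,d=d,**m)
cv2.imwrite("pics/w2.png",np.clip(1.5*p[:,:,::-1].astype(float),0,255).astype(np.uint8))
e=o["eef_pos"]; print("tcp column at z66",proj(m,(e[0],e[1],66)))
E
```

```text
3.8167 [ 556.4394669  -129.33985544  108.89826861] [-1.79929558e+02  1.32060337e-01  1.82979473e+01] 30.363012760547484 [0.17299867 0.47207949 0.64008509]
tcp column at z66 [320.82669075 266.19059714]
```

View pics/w2.png

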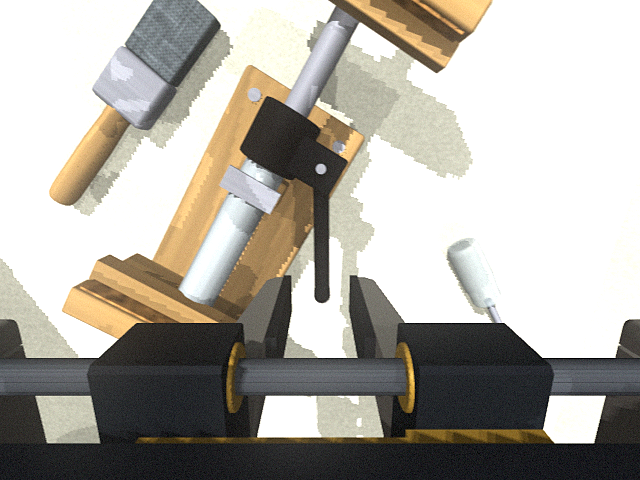

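Emit:
jog_arm:
  series:
    - [0,0,20,0,170]
    - [0,0,25,0,170]
    - [0,0,16,0,170]
    - [0,0,6,0,170]
    - [0,0,0,0,216]
    - [0,0,0,0,216]
    - [0,0,0,0,216]
    - [0,0,0,0,216]

```text
t: 4.53
eef_pos: [558.5, -129.4, 44.1]
tcp_rot: [3.14, -0.002, 0.32]
contact_force: [-0.0, -0.4, 0.3]
finger_gap: 14.0
```

Emit:
jog_arm:
  series:
    - [3,0,0,-2.5,216]
    - [5.7,-0.25,0,-5,216]
    - [5.7,-0.25,0,-5,216]
    - [5.7,-0.25,0,-5,216]
    - [5.7,-0.25,0,-5,216]
    - [5.7,-0.25,0,-5,216]
    - [5.7,-0.25,0,-5,216]
    - [5.7,-0.25,0,-5,216]
    - [5.7,-0.25,0,-5,216]
    - [5.7,-0.25,0,-5,216]
    - [5.7,-0.25,0,-5,216]
    - [0,0,0,0,216]

```text
t: 5.53
eef_pos: [598.3, -88.8, 43.0]
tcp_rot: [-3.141, 0.001, 1.238]
contact_force: [-0.7, -1.1, 0.1]
finger_gap: 14.1
```

Emit:
jog_arm:
  series:
    - [5.7,-0.25,0,-5,216]
    - [5.7,-0.25,0,-5,216]
    - [5.7,-0.25,0,-5,216]
    - [5.7,-0.25,0,-5,216]
    - [5.7,-0.25,0,-5,216]
    - [5.7,-0.25,0,-5,216]
    - [5.7,-0.25,0,-5,216]
    - [4,-0.2,0,-3.5,216]
    - [3,0,0,-2,216]
    - [0,0,0,0,216]
    - [0,0,0,0,216]

```text
t: 6.45
eef_pos: [597.6, -44.5, 42.8]
tcp_rot: [-3.141, 0.002, 1.94]
contact_force: [-1.2, -4.7, 0.6]
finger_gap: 13.9
```

Emit:
jog_arm:
  series:
    - [2.5,0,0,0,216]
    - [0,0,0,0,216]
    - [-2,0,0,0,170]
    - [0,0,0,0,170]
    - [0,0,0,0,170]
    - [0,0,-15,0,170]
    - [0,0,-30,0,170]
    - [0,0,-40,0,170]
    - [0,0,-35,3,120]
    - [0,0,0,6.5,120]
    - [0,0,0,6.5,120]
    - [0,0,0,6.5,120]
    - [0,0,0,6.5,120]
    - [0,0,0,6.5,120]
    - [0,0,0,6.5,120]
    - [0,0,0,6.5,120]
    - [0,0,0,6.5,120]
    - [0,0,0,6.5,120]
    - [0,0,0,6.5,120]

```text
t: 8.03
eef_pos: [597.3, -40.5, 163.3]
tcp_rot: [-3.141, -0.001, 0.752]
contact_force: [0.4, -0.5, -0.1]
finger_gap: 48.8
```

Emit:
jog_arm:
  series:
    - [0,0,0,6.5,120]
    - [0,0,0,6.5,120]
    - [0,0,0,6.5,120]
    - [0,0,0,6.5,120]
    - [0,0,0,6.5,120]
    - [0,0,0,6.5,120]
    - [0,0,0,6.5,120]
    - [0,0,0,6.5,120]
    - [0,0,0,3,120]
    - [0,0,0,0,120]

```text
t: 8.87
eef_pos: [597.4, -40.5, 163.2]
tcp_rot: [-3.14, -0.0, -0.203]
contact_force: [-0.2, 0.4, -0.7]
finger_gap: 48.6
```

```bash
python3 - <<'E'
from station import robot
from h import *
o=robot.observe(); print(o["t"],o["eef_pos"],np.degrees(o["tcp_rot"]),o["joint_pos"],o["finger_gap"],o["contact_force"])
m=robot.camera_model("wrist"); p,d=robot.get_image("wrist"); np.savez("pics/w3.npz",p=p,d=d,**m)
p2,d2=robot.get_image("side"); np.savez("pics/side3.npz",p=p2,d=d2,**robot.camera_model("side"))
q=np.zeros((480,800,3),np.uint8); q[:360,:480]=cv2.resize(p,(480,360)); q[:480,480:800]=cv2.resize(p2[190:340,310:410],(320,480))
cv2.imwrite("pics/w3.png",np.clip(1.4*q[:,:,::-1].astype(float),0,255).astype(np.uint8))
for b in blobs(p2,40,(310,190,400,320)): print("side",b,onz(dict(robot.camera_model("side")),b[2],58))
E
```

```text
8.8667 [597.36543086 -40.45438555 163.23462904] [-1.79929590e+02 -2.67815799e-02 -1.16520564e+01] [ 0.3763416   0.49226272 -0.47977158  1.75436575  0.26830556  0.95960957
 -0.41326675] 48.62078677838836 [-0.17892358  0.41334707 -0.65894627]
side (array([313, 190]), array([ 41,  18, 335], dtype=int32), array([334.35522388, 195.60895522])) [ 565.94439935 -276.9890117    58.        ]
side (array([310, 241]), array([ 49,  18, 348], dtype=int32), array([339.74712644, 249.21264368])) [535.69335383 -63.52740758  58.        ]
side (array([331, 284]), array([11, 11, 97], dtype=int32), array([336.17525773, 289.24742268])) [535.24011154  68.17897708  58.        ]
```

View pics/w3.png

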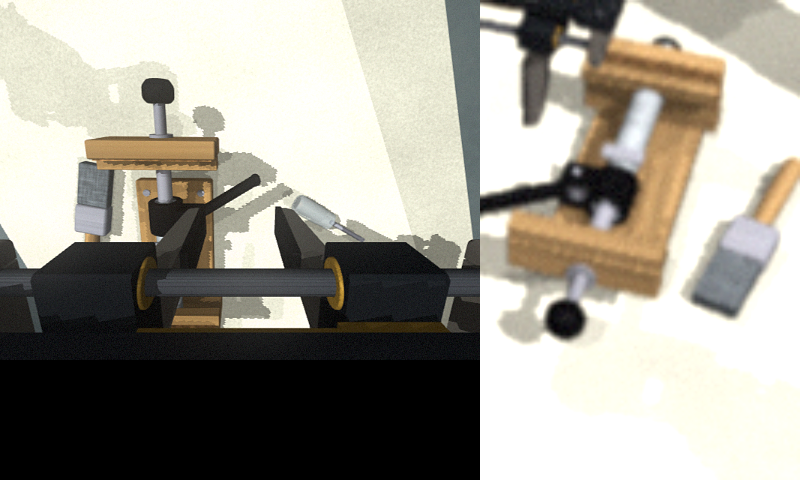

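```bash
python3 - <<'E'
from h import *
W=np.load("pics/w3.npz");S=np.load("pics/side3.npz")
v,u=np.mgrid[90:260,100:310]; d=W["d"][90:260,100:310]; p=W["p"][90:260,100:310].astype(int)
c=np.stack([u,v,np.ones_like(u)],-1)@np.linalg.inv(W["mtx"]).T*d[...,None]; X=(c-W["t"])@W["R"]
yaw=np.radians(77.75); ax=np.array([np.cos(yaw),np.sin(yaw)]); hx=np.array([ax[1],-ax[0]])
O=np.array([505.,-60.])
a=(X[...,:2]-O)@ax; b=(X[...,:2]-O)@hx; z=X[...,2]; ok=(d>0)&(z>35)
for s in range(-10,170,4):
    k=ok&(a>s)&(a<=s+4)
    if k.sum(): print(s,k.sum(),"b",b[k].min().round(1),b[k].max().round(1),"zmax",z[k].max().round(1),"b at top",np.median(b[k&(z>z[k].max()-2)]).round(1),"val",p[k].max(axis=1).mean().round())
print("knob px tri",tri(W,(210,121),S,(336.2,289.2)))
E
```

```text
22 32 b -3.1 69.6 zmax 66.4 b at top 5.5 val 66.0
26 149 b -4.9 77.2 zmax 68.6 b at top 3.4 val 81.0
30 104 b -4.2 77.1 zmax 67.4 b at top 3.4 val 104.0
34 97 b -3.8 11.0 zmax 67.9 b at top 3.1 val 110.0
38 98 b -4.7 11.0 zmax 68.2 b at top 2.6 val 109.0
42 98 b -3.8 11.1 zmax 67.8 b at top 2.9 val 109.0
46 97 b -3.5 10.9 zmax 68.2 b at top 3.3 val 96.0
50 67 b -4.2 10.9 zmax 67.8 b at top 3.4 val 71.0
54 405 b -57.1 62.8 zmax 82.7 b at top -0.3 val 136.0
58 857 b -57.3 62.9 zmax 82.8 b at top -0.7 val 119.0
62 662 b -56.9 62.8 zmax 82.6 b at top 3.2 val 79.0
66 541 b -55.9 62.8 zmax 98.1 b at top -8.5 val 96.0
70 985 b -56.5 62.8 zmax 98.9 b at top 3.5 val 123.0
74 1015 b -56.9 62.9 zmax 99.0 b at top 0.4 val 129.0
78 1041 b -57.0 62.8 zmax 99.1 b at top -2.1 val 133.0
82 1072 b -56.8 62.8 zmax 98.8 b at top -0.9 val 136.0
86 1140 b -55.8 62.0 zmax 98.0 b at top -4.2 val 91.0
90 80 b -2.5 8.7 zmax 65.8 b at top 3.2 val 98.0
94 81 b -2.2 9.2 zmax 65.6 b at top 3.1 val 98.0
98 95 b -3.0 9.0 zmax 66.7 b at top 3.3 val 100.0
102 79 b -2.4 8.8 zmax 66.5 b at top 3.4 val 100.0
106 90 b -2.1 8.9 zmax 66.1 b at top 3.0 val 102.0
110 88 b -2.6 8.9 zmax 66.7 b at top 4.0 val 100.0
114 91 b -2.4 8.8 zmax 67.0 b at top 3.3 val 102.0
118 135 b -7.7 15.0 zmax 73.2 b at top 2.8 val 56.0
122 234 b -10.6 18.0 zmax 75.5 b at top 1.6 val 43.0
126 253 b -11.7 18.7 zmax 75.9 b at top 3.3 val 44.0
130 258 b -11.6 18.8 zmax 76.3 b at top 3.7 val 45.0
134 238 b -11.2 18.8 zmax 75.6 b at top 2.4 val 46.0
138 206 b -10.5 17.3 zmax 74.8 b at top 4.0 val 46.0
142 57 b -7.3 14.2 zmax 71.6 b at top 3.4 val 53.0
knob px tri (array([535.12148032,  69.11097004,  59.36287271]), np.float64(0.012425126442220267))
```

Emit:
jog_arm:
  series:
    - [-10,-8,0,0.6,120]
    - [-22,-18,0,0,120]
    - [-22,-18,0,0,120]
    - [-20,-17,0,0,120]
    - [-8,-7,0,0,120]
    - [0,0,0,0,120]
    - [0,0,0,0,120]

```text
t: 9.55
eef_pos: [532.2, 41.3, 162.9]
tcp_rot: [3.141, -0.001, -0.213]
contact_force: [-0.9, -0.2, -1.1]
finger_gap: 48.7
```

```bash
python3 - <<'E'
from station import robot
from h import *
o=robot.observe(); e=o["eef_pos"]; print(o["t"],e,np.degrees(o["tcp_rot"]),o["finger_gap"])
m=robot.camera_model("wrist"); p,d=robot.get_image("wrist"); np.savez("pics/w4.npz",p=p,d=d,**m)
print("target on neck px",proj(m,(e[0],e[1],64)))
cv2.imwrite("pics/w4.png",np.clip(1.4*p[:,:,::-1].astype(float),0,255).astype(np.uint8))
E
```

```text
9.55 [532.22694434  41.2756913  162.91749211] [ 1.79990814e+02 -6.14186667e-02 -1.22036173e+01] 48.67172307591706
target on neck px [320.08946851 244.09712635]
```

View pics/w4.png

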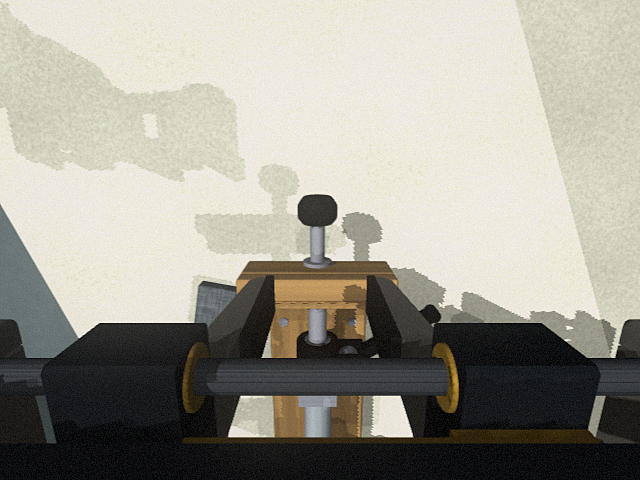

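Emit:
jog_arm:
  series:
    - [-1,-0.5,15,0,120]
    - [0,0,30,0,120]
    - [0,0,30,0,120]
    - [0,0,28,0,120]
    - [0,0,15,0,120]
    - [0,0,6,0,120]
    - [0,0,0,0,120]
    - [0,0,0,0,120]

```text
t: 10.27
eef_pos: [531.7, 41.7, 38.9]
tcp_rot: [-3.141, -0.001, -0.215]
contact_force: [-0.7, -0.1, 0.3]
finger_gap: 48.5
```

Emit:
jog_arm:
  series:
    - [0,0,0,0,255]
    - [0,0,0,0,255]
    - [0,0,0,0,255]
    - [0,0,0,0,255]
    - [0,0,0,0,255]
    - [0,0,0,0,255]
    - [0,0,0,0,255]
    - [0,0,0,0,255]

```text
t: 10.93
eef_pos: [529.9, 42.5, 38.8]
tcp_rot: [3.141, 0.001, -0.214]
contact_force: [-2.6, 0.3, 4.9]
finger_gap: 11.2
```

Emit:
jog_arm:
  series:
    - [0,-2,0,0,255]
    - [0,-4,0,0,255]
    - [0,-5,0,0,255]
    - [0,-5,0,0,255]
    - [0,-5,0,0,255]
    - [0,-5,0,0,255]
    - [0,-5,0,0,255]
    - [0,-5,0,0,255]
    - [0,-5,0,0,255]
    - [0,-5,0,0,255]
    - [0,-5,0,0,255]
    - [0,-5,0,0,255]
    - [0,-5,0,0,255]
    - [0,-5,0,0,255]
    - [0,-3,0,0,255]
    - [0,-1,0,0,255]
    - [0,0,0,0,255]
    - [0,0,0,0,255]
    - [0,0,0,0,255]
    - [0,0,0,0,255]

```text
t: 12.6
eef_pos: [543.9, 107.1, 38.8]
tcp_rot: [3.135, 0.003, -0.216]
contact_force: [-5.8, -7.6, 10.5]
finger_gap: 11.0
```

```bash
python3 - <<'E'
from station import robot
from h import *
o=robot.observe(); e=o["eef_pos"]; print(o["t"],e,np.degrees(o["tcp_rot"]),o["finger_gap"],o["contact_force"])
ax=np.array([.2122,.9772]); print("drawn",(e[:2]-[529.9,42.5])@ax)
q=[]
for n,(x0,y0) in (("side",(300,200)),("top",(240,200))):
    m=robot.camera_model(n); p,d=robot.get_image(n); np.savez(f"pics/{n}5.npz",p=p,d=d,**m)
    q.append(cv2.resize(p[y0:y0+100,x0:x0+133],(798//2,300),interpolation=cv2.INTER_CUBIC))
m=robot.camera_model("wrist"); p,d=robot.get_image("wrist"); np.savez("pics/w5.npz",p=p,d=d,**m)
r=np.vstack([np.hstack(q),np.hstack([cv2.resize(p,(399,300)),cv2.resize(p[270:420,220:420],(399,300),interpolation=cv2.INTER_CUBIC)])])
cv2.imwrite("pics/c5.png",np.clip(1.5*r[:,:,::-1].astype(float),0,255).astype(np.uint8))
E
```

```text
12.6 [543.90285648 107.11609496  38.77320189] [ 1.79625423e+02  1.64324926e-01 -1.23606434e+01] 11.040179996849691 [-5.79987275 -7.62731185 10.48354302]
drawn 66.11425414439275
```

View pics/c5.png

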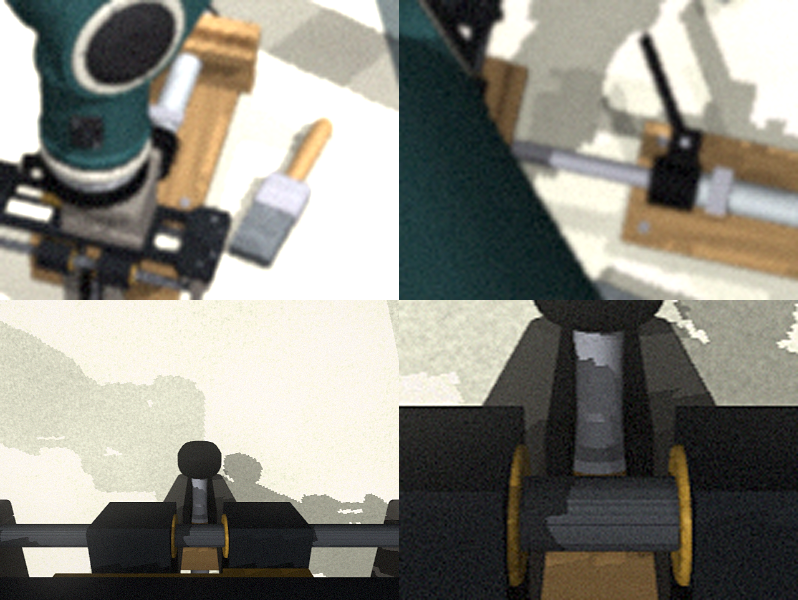

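Emit:
jog_arm:
  series:
    - [0,-2,0,0,255]
    - [0,-2,0,0,255]
    - [0,0,0,0,255]
    - [0,0,0,0,255]
    - [0,0,0,0,255]

```text
t: 13.17
eef_pos: [544.7, 110.7, 38.8]
tcp_rot: [3.134, 0.003, -0.216]
contact_force: [-6.3, -8.1, 12.5]
finger_gap: 10.8
```

```bash
python3 - <<'E'
from station import robot
from h import *
o=robot.observe(); e=o["eef_pos"]; print(o["t"],e,o["finger_gap"],o["contact_force"])
ax=np.array([.2122,.9772]);hx=np.array([.9772,-.2122]);O=np.array([505.,-60.]); print("drawn",(e[:2]-[529.9,42.5])@ax)
m=robot.camera_model("top"); p,d=robot.get_image("top"); np.savez("pics/top6.npz",p=p,d=d,**m)
# profile along the rod's top line (z=66), z58 axis b=3.2
for a in np.arange(20,60,2): 
    u,v=proj(m,[*(O+a*ax+3.2*hx),66]); print(int(a),(round(u,1),round(v,1)),cv2.getRectSubPix(p.copy(),(1,3),(float(u),float(v))).mean().round())
cv2.imwrite("pics/c6.png",np.clip(1.8*cv2.resize(p[225:275,270:350],None,fx=8,fy=8,interpolation=cv2.INTER_CUBIC)[:,:,::-1].astype(float),0,255).astype(np.uint8))
# knob location from wrist depth
W=robot.camera_model("wrist"); p,d=robot.get_image("wrist")
v,u=np.mgrid[0:480,0:640]; X=(np.stack([u,v,np.ones_like(u)],-1)@np.linalg.inv(W["mtx"]).T*d[...,None]-W["t"])@W["R"]
a=(X[...,:2]-O)@ax; b=(X[...,:2]-O)@hx; k=(d>0)&(abs(b-3)<4)&(X[...,2]>40)&(X[...,2]<85)&(a>160)
h,ed=np.histogram(a[k],np.arange(160,230,3)); print([(int(s),int(n),X[...,2][k&(a>s)&(a<s+3)].max().round(0)) for s,n in zip(ed,h) if n])
E
```

```text
13.1667 [544.68582871 110.65246617  38.75669362] 10.796741621850638 [-6.34987367 -8.06847145 12.45457734]
drawn 69.73614279480088
20 (np.float64(322.9), np.float64(257.6)) 48.0
22 (np.float64(322.0), np.float64(257.4)) 79.0
24 (np.float64(321.2), np.float64(257.2)) 98.0
26 (np.float64(320.3), np.float64(257.0)) 101.0
28 (np.float64(319.4), np.float64(256.9)) 102.0
30 (np.float64(318.5), np.float64(256.7)) 104.0
32 (np.float64(317.6), np.float64(256.5)) 104.0
34 (np.float64(316.8), np.float64(256.3)) 103.0
36 (np.float64(315.9), np.float64(256.1)) 103.0
38 (np.float64(315.0), np.float64(255.9)) 104.0
40 (np.float64(314.1), np.float64(255.7)) 105.0
42 (np.float64(313.2), np.float64(255.5)) 104.0
44 (np.float64(312.4), np.float64(255.3)) 104.0
46 (np.float64(311.5), np.float64(255.2)) 105.0
48 (np.float64(310.6), np.float64(255.0)) 106.0
50 (np.float64(309.7), np.float64(254.8)) 106.0
52 (np.float64(308.8), np.float64(254.6)) 106.0
54 (np.float64(308.0), np.float64(254.4)) 106.0
56 (np.float64(307.1), np.float64(254.2)) 103.0
58 (np.float64(306.2), np.float64(254.0)) 102.0
[(160, 100, np.float64(70.0)), (163, 98, np.float64(66.0)), (166, 98, np.float64(66.0)), (169, 100, np.float64(66.0)), (172, 106, np.float64(66.0)), (175, 101, np.float64(66.0)), (178, 110, np.float64(66.0)), (181, 110, np.float64(66.0)), (184, 113, np.float64(66.0)), (187, 51, np.float64(66.0)), (190, 47, np.float64(73.0)), (193, 100, np.float64(75.0)), (196, 132, np.float64(76.0)), (199, 140, np.float64(76.0)), (202, 138, np.float64(76.0)), (205, 156, np.float64(76.0)), (208, 163, np.float64(74.0)), (211, 306, np.float64(72.0))]
```

View pics/c6.png

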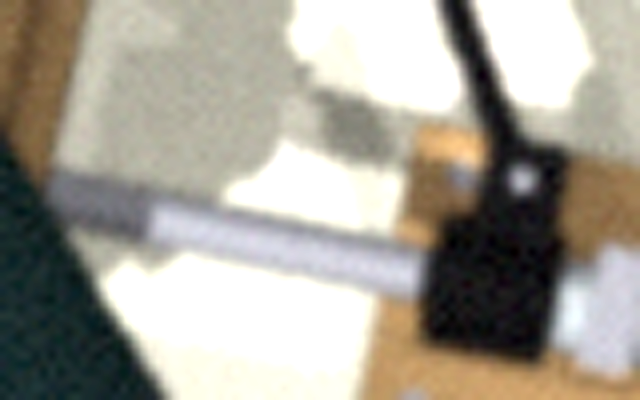

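```bash
python3 - <<'E'
from h import *
ax=np.array([.2122,.9772]);hx=np.array([.9772,-.2122]);O=np.array([505.,-60.])
for f in ("top0","top5","top6"):
    T=np.load(f"pics/{f}.npz"); g=T["p"].mean(axis=2).astype(np.float32)
    def prof(b):
        A=np.arange(10,50,.5); uv=np.array([proj(T,[*(O+a*ax+b*hx),66]) for a in A],np.float32)
        return A,cv2.remap(g,uv[:,:1],uv[:,1:],cv2.INTER_LINEAR)[:,0]
    for b in (0,2,4,6):
        A,y=prof(b); t=(y[:6].mean()+y[-30:].mean())/2; i=np.argmax(y>t); print(f,b,"edge a",round(A[i-1]+.5*(t-y[i-1])/(y[i]-y[i-1]),2),y[::6].round())
E
```

```text
top0 0 edge a 19.04 [ 11.  11.  22.  56.  94. 101. 103. 106. 104. 102. 104. 104. 102. 102.]
top0 2 edge a 19.01 [ 8. 14. 22. 53. 89. 94. 95. 96. 96. 95. 98. 94. 94. 96.]
top0 4 edge a 18.88 [ 6.  7. 19. 47. 76. 84. 83. 85. 84. 85. 84. 84. 84. 84.]
top0 6 edge a 18.69 [ 5.  7. 13. 42. 66. 72. 73. 75. 73. 75. 70. 71. 71. 72.]
top5 0 edge a 19.16 [ 13.  17.  24.  64. 106. 118. 121. 120. 118. 119. 118. 119. 121. 119.]
top5 2 edge a 19.23 [ 10.  15.  22.  58. 101. 110. 111. 113. 110. 111. 110. 112. 111. 112.]
top5 4 edge a 19.33 [ 14.  13.  19.  52.  88.  98.  96.  97.  97.  99.  99.  98.  98. 100.]
top5 6 edge a 19.61 [11. 10. 15. 44. 74. 83. 84. 88. 87. 92. 96. 93. 93. 97.]
top6 0 edge a 20.65 [ 13.  15.  16.  38.  90. 119. 121. 121. 120. 121. 121. 119. 120. 121.]
top6 2 edge a 20.76 [ 16.  16.  16.  36.  84. 109. 112. 110. 110. 111. 112. 110. 113. 111.]
top6 4 edge a 20.58 [ 13.  17.  15.  35.  78.  96.  96.  99.  97.  98.  99.  96. 100. 100.]
top6 6 edge a 20.63 [11. 10. 11. 34. 68. 84. 84. 90. 87. 90. 95. 93. 94. 98.]
```

Emit:
jog_arm:
  series:
    - [0,-0.8,0,0,255]
    - [0,0,0,0,255]
    - [0,0,0,0,255]
    - [0,0,0,0,255]
    - [0,0,0,0,255]
    - [0,0,0,0,255]
    - [0,0,0,0,255]
    - [0,0,0,0,255]
    - [0,0,0,0,255]
    - [0,0,0,0,255]
    - [0,0,0,0,255]
    - [0,0,0,0,255]

```text
t: 14.27
eef_pos: [544.8, 111.2, 38.8]
tcp_rot: [3.134, 0.003, -0.216]
contact_force: [-6.9, -8.4, 12.2]
finger_gap: 11.2
```

```bash
python3 - <<'E'
from station import robot
from h import *
ax=np.array([.2122,.9772]);hx=np.array([.9772,-.2122]);O=np.array([505.,-60.])
o=robot.observe(); e=o["eef_pos"]; print(o["t"],e,o["finger_gap"],o["contact_force"],"drawn",(e[:2]-[529.9,42.5])@ax)
m=robot.camera_model("top"); p,d=robot.get_image("top"); g=p.mean(axis=2).astype(np.float32)
A=np.arange(10,50,.5)
for b in (0,2,4):
    uv=np.array([proj(m,[*(O+a*ax+b*hx),66]) for a in A],np.float32); y=cv2.remap(g,uv[:,:1],uv[:,1:],cv2.INTER_LINEAR)[:,0]
    print("edge",np.interp((y[:6].mean()+y[-30:].mean())/2,y[10:40],A[10:40]))
ok=abs(e[:2]-[544.8,111.4]).max()<3
if ok: print(robot.finish_job())
E
```

```text
14.2667 [544.78244315 111.15953554  38.75507917] 11.15349864606368 [-6.93991273 -8.38308833 12.24228126] drawn 70.25215256846437
edge 21.2680078743812
edge 21.346325188316865
edge 21.469246920044576
the job is handed in; nothing more can be done
None
```

I swung the cam lever open and drew the rod out to its mark by gripping the neck. I handed the job in at 14.3 s with the fingers still holding it. The hand-in reports no verdict, so the points below are my own checks.

- **Lever:** I swept it about 93°, roughly 1.6 rad against the 1.65 stop, and let go. The pictures afterwards showed it standing out sideways. I worked the angle out from the tool path and did not measure the joint directly. The freed rod sprang home, about 18 mm in.
- **Rod:** The tool drew it 70.3 mm, and the mark lies 70 mm deep when home. In the top view the bright rod now starts 2.3 mm further out than before the draw. Half of the 5 mm band would show as 2.5 mm, so the mark's centre is within about 1 mm of the mouth.
- **Hold:** The last wrist force was about 8 N along the rod, less than the roughly 9.6 N expected from the spring. There was also about 12 N upward, probably because the grip sits slightly off the rod's height. The tool moved 0.5 mm over the last second, against a 0.8 mm commanded nudge, so I saw no slipping.
- **Not measured:** I did not check the plate, tin, brush and screwdriver again at the end. The arm's path stayed clear of them, and I saw no sign of contact.

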